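# Lock the filter holder into the coffee machine and start the shot

### The arm

A 7-joint arm with a two-finger parallel gripper is mounted at the origin on a cart in front of the work surface, level with it; the furniture and walls round the work are solid. World frame = base frame: x ahead of the robot, y to its left, z up, the work surface at z = 0. Lengths are in mm, angles in rad, forces in N, time in s.
With the tool pointing down it reaches from about 425 to 925 mm from the base axis. Payload 6.8 kg.
Tool frame: the origin (TCP) lies at the very end of the fingers, on their centre line; the grasp point (between the pads) lies 19 mm behind it; z points along the fingers, y is the line along which they close (so a half turn about z gives the same grasp; the last joint's range is limited). The gripper opens to 88 mm and grips with 3 to 60 N. Pads are 20 mm wide; open, the fingers measure 115 mm over their backs; the gripper's body (75 mm by 178 mm) begins 61 mm behind the grasp point.
Start: joints at [1.205, 0.477, 0.022, 1.555, -0.011, 1.109, -0.083], TCP at [172.102, -652.708, 222.664] pointing down, gripper open.
Joint ranges: [-2.96, 2.96], [-0.34, 2.1], [-1.41, 1.46], [0.24, 2.44], [-1.37, 4.51], [0.17, 1.92], [-2.96, 2.96]. Speed limits (rad/s): [2.39, 2.39, 3.14, 3.14, 3.14, 3.14, 3.14].

### API

Orientations are given as a 3x3 rotation matrix whose columns are the frame's x, y, z axes.
In Python, from cell import sense, optics, order gives the robot as it stands.
- The arm moves only by the tool move_arm, never from a script. Its argument "plan" is a list of rows, each an object with "linear": the shift along the world's x, y, z in mm, a list of three; "rotation": the turn, a rotation vector about the world's x, y, z in degrees, a list of three; "hand": the opening, from 0 (shut) to 1 (fully open). In form: [{"linear": [x, y, z], "rotation": [ax, ay, az], "hand": hand}, ...]. A call has exactly 10 rows; each row is the pose to reach, as a shift and turn from the pose commanded when the call began; what a row does not reach only later rows make up. A row lasts 1/8 s, in which the tool goes at most 62.5 mm and 10.7 degrees, less where a joint would pass 70% of its speed; a pose out of reach is approached as far as the arm can. A call with a gripper value outside its range is refused whole. The fingers move at their own pace and stop on an object; "squeeze" is the grip in N (left out, the last holds). Time passes only in rows, so rows that repeat a pose let the fingers close, or fill a call up. It gives the time, the measured TCP pose, the force, the opening and the grip force at its end, in the units of the state.
- sense(): the state, without advancing time (a new reading comes with each control period).
- optics.snapshot(name): name is "scene" or "top" or "wrist"; returns a dict with "color" (384x512x3 uint8, blue, green, red), "mtx" (3x3 intrinsics, pixels), "R" (3x3) and "t" (3): a world point X has camera coordinates R X + t; the wrist camera has in their place "tool_from_camera" (4x4, takes a point from camera to tool coordinates, whose origin is the TCP and whose axes are the flange's). Camera axes: x right, y down, z forward; pixel columns grow to the right and rows downward; lengths in mm; the calibration is good to about 2 mm. The wrist camera is an equidistant fisheye: a pixel r from the principal point sees the ray r / f radians off the axis. A picture is of the moment at which its call begins: read the wrist's pose just before it. There is no depth.
- order.sign_off(): hands the job in; it is judged then, once.
The state is a dict: "time_s": time; "qpos": joint angles; "qd": joint speeds; "effort": joint torques, N m; "ee_pos": TCP position; "tool_rot": TCP orientation; "contact_force": force on the tool from outside, world axes, zero at the start; "moment": the same for the moment, N m; "grip_width": finger opening in mm; "grasp_force": force on a finger pad.
Only numpy, scipy, OpenCV 4.12 (cv2) and the standard library are available. Lean on these libraries where they do the work, as an engineer would, in place of code of your own. Each camera call takes 0.05 s, during which the arm holds its last target. There are 200 camera calls.

### The job

The coffee machine's filter holder hangs loosely in the group with its handle out to the side, and a mug waits under it. Push the handle round towards the front of the machine until it comes up solid against its stop, and press it firmly home there for a moment without wrenching it; only then swing the short brew paddle on top of the group round to the front as far as it goes, and let go. Leave the mug under the spouts and everything else as it stands.

Things in the scene. Friction and masses are not known exactly. Their poses are not given: they have to be found in the camera images.
- machine: Compact steel coffee machine, fixed, 170 x 300 x 284 mm high. Origin on the worktop under the group's vertical axis; -x points out of its front, +y to the left hand of a person facing it. Housing x = 71 to 221, y = +-85 mm; drip tray x = +-80, y = +-75, top at 32 mm; group head radius 45 mm, 190 to 243 mm up, neck to the housing along +x; steam wand at x = 45, y = -80, 70 to 190 mm up.
- filter_holder: Filter holder in the group: steel bowl, radius 36 mm, with spouts, and a black handle; turns on the group's axis. Origin on that axis at worktop height, +x along the handle. Starts within 27 degrees of the machine's left (its +y); tightens anticlockwise seen from above, towards the front (its -x). Stiff: 0.35 N m, rising to 0.7 N m (5 N at mid-grip); stays where it is left.
- grip_mid (a point): Axis of the black grip half-way along it, 140 mm from the group's axis, 170 mm up; x axis along the handle. Grip round, 25 to 30 mm thick, 77 to 202 mm from the group's axis. The handle comes solid on its stop between 12 degrees short of and 12 beyond straight ahead; where differs each time, is not visible and must be felt. Firmly home: 15 to 25 N at mid-grip (2 to 3.5 N m) for half a second; 5.5 N m strains it.
- grip_end (a point): End of the black grip on its axis, 202 mm from the group's axis, 170 mm above the worktop.
- gasket (a joint): The hard rubber gasket inside the group, out of sight: how far the handle's stop winds it up, rad. Zero when nobody pushes, 0.005 rad for each N m on the handle in the tightening sense; springs back. The reading's noise (0.008 rad) is as large as that: feel the push instead.
- paddle: Brew paddle: short lever with a dark wooden tip on top of the group, on the same vertical axis. Origin on it at worktop height, +x along the paddle. Starts within 12 degrees of the machine's right (its -y); turns clockwise seen from above, a quarter turn, to a hard stop pointing straight to the front (its -x). Light: 2 N at the tip; stays where it is left.
- paddle_tip (a point): Middle of the wooden tip, 58 mm from the group's axis, 253 mm above the worktop. The tip is 34 mm long (36 to 70 mm from the axis), 14 mm thick, 22 mm high (242 to 264 mm up). Beside the tip, beyond 45 mm from the axis, there is free room down to 200 mm, except towards the housing (+x of the machine).
- mug: White spotted mug on the drip tray under the spouts, 82 mm wide, 91 mm high; rim at 123 mm above the worktop. Leave it. Origin at the underside.
- tamper: Coffee tamper with a wooden handle on the worktop, 50 mm wide, 73 mm high. Bystander; origin at the underside.
- canister: White canister with a wooden lid, 100 mm wide, 112 mm high. Bystander; origin at the underside.
- teaspoon: Steel teaspoon lying on the worktop, 130 mm long. Bystander.
- mug_blue: Cream mug, 82 mm wide, 97 mm high. Bystander; origin at the underside.
- honey_jar: Jar with a red cap, 65 mm wide, 100 mm high. Bystander; origin at the underside.
There are look-alikes about, which are no part of the job. What is shaped like the mug but orange is not meant.

How it is judged (in metres and radians):
On the way, in this order (a step that is already met when the one before it is completed fails the run):
1. the filter holder's handle points to the front of the machine and is pressed firmly against its stop (over 1.8 N m, 13 N at mid-grip) for a quarter of a second (angle between the x axis of filter_holder and the x axis of machine, either way round below 0.28 rad and value of joint gasket above 0.009 rad), for 0.25 s.
2. after that, the paddle stands at its stop, straight to the front (angle between the x axis of paddle and the x axis of machine, either way round below 0.06 rad), for 0.2 s.
At the end, for the whole second after the job is handed in: The filter holder's handle has been pressed home on its stop and still points to the front of the machine (within 16 degrees), the brew paddle rests within 4 degrees of straight ahead, the mug stands upright on the tray under the spouts, and the robot touches nothing (angle between the x axis of filter_holder and the x axis of machine, either way round below 0.28 rad and x of grip_end in the frame of machine below -0.15 m and angle between the x axis of paddle and the x axis of machine, either way round below 0.07 rad and horizontal distance between mug and machine below 0.045 m and angle between mug's own z axis and vertical below 0.1 rad).
It fails at once if the filter holder wrenched: over 5.5 N m on its stop (39 N at mid-grip) (value of joint gasket above 0.0275 rad).
It fails at once if the mug knocked or shifted by more than 2 cm (distance of mug from where it was at the start of the episode above 0.02 m or angle between mug's own z axis and vertical above 0.3 rad).
It fails at once if a thing standing about shifted by more than 3 cm (distance of any of tamper, canister, teaspoon, mug_blue, honey_jar from where it was at the start of the episode above 0.03 m).
It also fails if it takes over 72 s, if anything falls off the work surface, if the arm or the gripper's body presses on something with over 40 N, if the wrist force passes 120 N, or if a joint passes its speed limit or range.

## Working session

There is one attempt and no reset: what is moved stays moved. The work goes in short steps, Python scripts to look and compute and a tool call to move; the robot and the scene stay as the last step left them, time stands still between calls to the robot, and variables do not carry over. Pictures are saved under pics/ and viewed, at most 10 in all, crops included, and the job is handed in when it is done.

Besides the shell and the picture viewer there is one more tool, called by a JSON object that holds its "fn" and its "kwargs". move_arm: Moves the arm, as the interface text tells. Its arguments: {"type":"object","properties":{"plan":{"type":"array","items":{"type":"object","properties":{"linear":{"type":"array","items":{"type":"number"}},"rotation":{"type":"array","items":{"type":"number"}},"hand":{"type":"number"}}}},"squeeze":{"type":"number"}},"required":["plan"]}

```bash
mkdir -p pics; python3 - <<'E'
from cell import sense,optics
import cv2,numpy as np
s=sense();print({k:np.round(v,3).tolist() for k,v in s.items()})
for n in("scene","top"):
    d=optics.snapshot(n);cv2.imwrite(f"pics/{n}0.png",cv2.resize(d["color"],(800,600),interpolation=cv2.INTER_CUBIC))
    np.savez(f"{n}.npz",**{k:np.array(d[k]) for k in("mtx","R","t")});print(n,d["mtx"],d["R"],d["t"])
E
```

```text
{'time_s': 0.0, 'qpos': [1.205, 0.478, 0.022, 1.556, -0.012, 1.109, -0.083], 'qd': [0.0, -0.001, -0.001, -0.001, -0.001, 0.0, 0.0], 'effort': [0.001, -58.285, 1.535, -27.26, -0.054, 0.017, 0.0], 'ee_pos': [171.902, -652.136, 221.697], 'tool_rot': [[0.967, 0.255, -0.001], [0.255, -0.967, 0.002], [-0.0, -0.002, -1.0]], 'contact_force': [0.683, -0.462, -0.759], 'moment': [0.031, 0.02, -0.041], 'grasp_force': 0.0, 'grip_width': 87.888}
scene [[387.69758113   0.         252.1053833 ]
 [  0.         387.69758113 195.2290325 ]
 [  0.           0.           1.        ]] [[ 0.99974602 -0.00269952 -0.02237431]
 [-0.01880014 -0.64738202 -0.76193377]
 [-0.01242788  0.7621609  -0.64726835]] [-535.60808141  145.09561893 1363.76260298]
top [[377.10830959   0.         256.77358532]
 [  0.         377.10830959 193.91879756]
 [  0.           0.           1.        ]] [[ 0.19576069 -0.98055398  0.01384379]
 [-0.80154285 -0.16812369 -0.57381485]
 [ 0.5649839   0.101234   -0.81886804]] [-116.44087964  544.29411048 1342.58429674]
```

View pics/scene0.png

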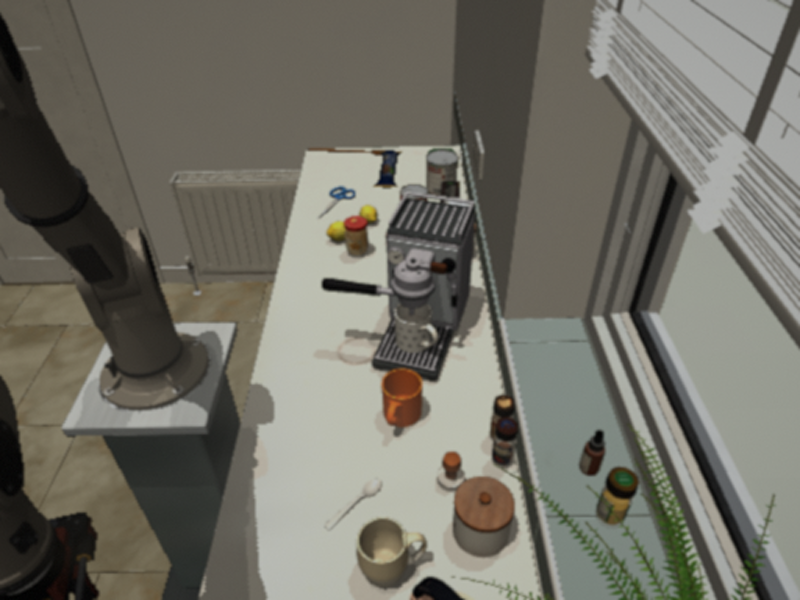

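View pics/top0.png

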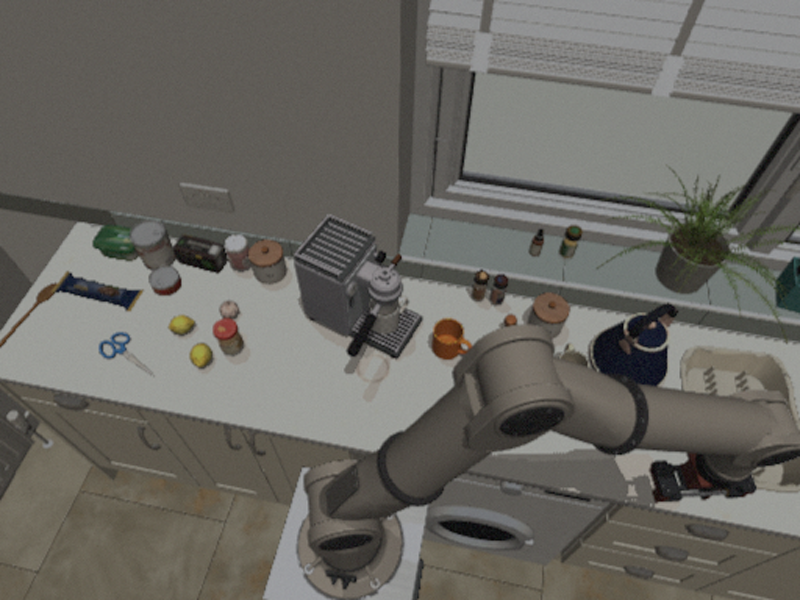

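```bash
python3 - <<'E'
from cell import optics
import cv2
for n,x,y,w,h in(("scene",195,118,120,130),("top",180,130,110,110)):
    c=optics.snapshot(n)["color"][y:y+h,x:x+w];cv2.imwrite(f"pics/{n}1.png",cv2.resize(c,None,fx=4.6 if n=="scene" else 5.4,fy=4.6 if n=="scene" else 5.4,interpolation=cv2.INTER_CUBIC)[:600])
E
```

```text
(no output)
```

View pics/scene1.png

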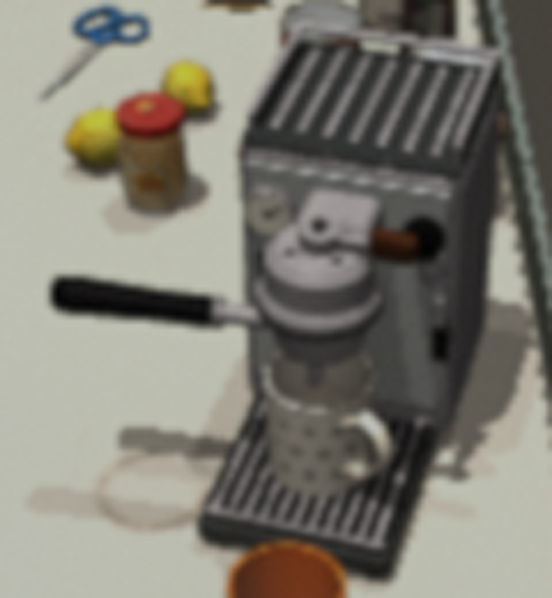

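View pics/top1.png

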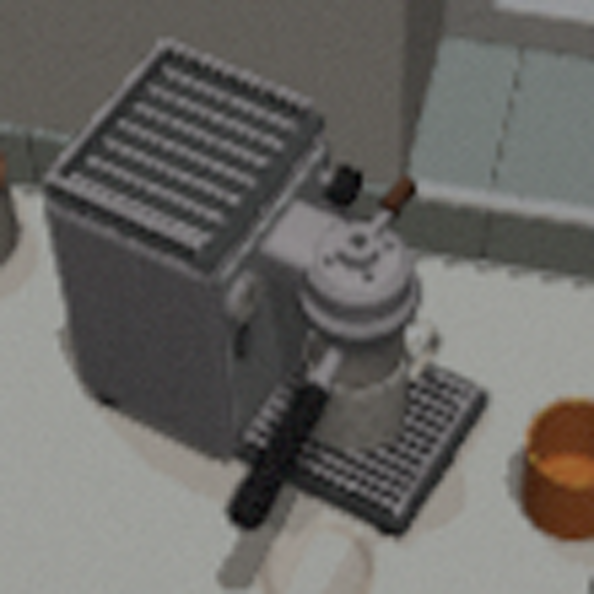

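```bash
cat > h.py <<'E'
import numpy as np
from scipy.optimize import least_squares
C={n:np.load(n+".npz") for n in("scene","top")}
def proj(n,X):
    c=C[n];p=c["R"]@X+c["t"];q=c["mtx"]@p;return q[:2]/q[2]
def Rz(a):return np.array([[np.cos(a),-np.sin(a),0],[np.sin(a),np.cos(a),0],[0,0,1]])
E
python3 - <<'E'
from h import *
S=lambda u,v:np.array([u,v])/4.6+(195,118)
T=lambda u,v:np.array([u,v])/5.4+(180,130)
M=[("scene",S(203,520),(-80,75,32)),("scene",S(390,562),(-80,-75,32)),("scene",S(247,150),(71,85,284)),("scene",S(453,187),(71,-85,284)),("scene",S(500,52),(221,-85,284)),("scene",S(292,40),(221,85,284)),
("top",T(487,392),(-80,-75,32)),("top",T(395,522),(-80,75,32)),("top",T(210,270),(71,85,284)),("top",T(325,115),(71,-85,284)),("top",T(50,185),(221,85,284)),("top",T(165,45),(221,-85,284))]
H=[("scene",S(57,293),202),("scene",S(213,311),77),("top",T(245,513),202),("top",T(315,393),77)]
P=[("scene",S(375,242),36),("top",T(385,208),36),("top",T(407,184),70)]
def f(p,full=False):
    o=np.array([p[0],p[1],0]);r=[]
    for n,u,X in M:r.append(proj(n,o+Rz(p[2])@X)-u)
    for n,u,l in H:r.append(proj(n,o+Rz(p[3])@(l,0,170))-u)
    for n,u,l in P:r.append(proj(n,o+Rz(p[4])@(l,0,253))-u)
    return np.array(r) if full else np.ravel(r)
s=least_squares(f,[500,100,1.57,3.1,0],loss="soft_l1")
print(s.x[:2],np.degrees(s.x[2:]));print(f(s.x,True).round(1))
E
```

```text
[579.59363721  37.01871875] [ 73.1445889  166.0619809  -14.16957946]
[[-2.2  0.3]
 [-0.  -0.2]
 [-3.8 -5.6]
 [ 2.4 -6.2]
 [ 1.1 -0.5]
 [-0.9 -4.1]
 [ 1.8 -1.3]
 [ 2.8  0.6]
 [ 1.1 -1.1]
 [ 2.1 -2.1]
 [-2.5 -0.2]
 [-0.3 -2.5]
 [-1.4 -0.4]
 [ 0.3  0.6]
 [-1.1  1.9]
 [ 0.8 -0.6]
 [-1.1 -0.1]
 [ 0.3  0.5]
 [-0.  -1.1]]
```

```bash
python3 - <<'E'
from h import *
S=lambda u,v:np.array([u,v])/4.6+(195,118)
T=lambda u,v:np.array([u,v])/5.4+(180,130)
M=[("scene",S(203,520),(-80,75,32)),("scene",S(390,562),(-80,-75,32)),
("top",T(487,392),(-80,-75,32)),("top",T(395,522),(-80,75,32)),("scene",S(320,226),(0,0,255)),("top",T(360,240),(0,0,255)),("top",T(210,270),(71,85,284)),("top",T(165,45),(221,-85,284)),("scene",S(500,52),(221,-85,284))]
H=[("scene",S(57,293),202),("scene",S(213,311),77),("top",T(245,513),202),("top",T(315,393),77)]
P=[("scene",S(375,242),36),("top",T(385,208),36),("top",T(407,184),70)]
def f(p,full=False):
    o=np.array([p[0],p[1],0]);r=[]
    for n,u,X in M:r.append(proj(n,o+Rz(p[2])@X)-u)
    for n,u,l in H:r.append(proj(n,o+Rz(p[3])@(l,0,170))-u)
    for n,u,l in P:r.append(proj(n,o+Rz(p[4])@(l,0,253))-u)
    return np.array(r) if full else np.ravel(r)
s=least_squares(f,[500,100,1.57,3.1,0],loss="soft_l1")
print(s.x[:2],np.degrees(s.x[2:]));print(f(s.x,True).round(1))
o=np.array([*s.x[:2],0])
for l in(77,140,202):print((o+Rz(s.x[3])@(l,0,170)).round())
print((o+Rz(s.x[4])@(58,0,253)).round())
E
```

```text
[580.37248038  40.35165898] [ 73.42491384 167.31391413 -17.82117464]
[[-1.9 -0.4]
 [ 0.3 -1. ]
 [ 1.  -1.6]
 [ 2.1  0.3]
 [-0.2  0.7]
 [ 0.1  0.4]
 [ 0.4 -1.3]
 [-1.2 -2.6]
 [ 0.9 -1.1]
 [-1.5 -0.2]
 [ 0.5  0.3]
 [-0.8  2. ]
 [ 0.4 -0.8]
 [-1.1 -0.3]
 [ 0.1  0.4]
 [ 0.2 -0.9]]
[505.  57. 170.]
[444.  71. 170.]
[383.  85. 170.]
[636.  23. 253.]
```

{"fn": "move_arm", "kwargs": {"plan": [{"linear": [0, 0, 60], "rotation": [0, 0, 0], "hand": 0}, {"linear": [0, 0, 120], "rotation": [0, 0, 0], "hand": 0}, {"linear": [50, 30, 130], "rotation": [0, 0, -4], "hand": 0}, {"linear": [100, 60, 130], "rotation": [0, 0, -8], "hand": 0}, {"linear": [150, 100, 130], "rotation": [0, 0, -12], "hand": 0}, {"linear": [200, 145, 130], "rotation": [0, 0, -16], "hand": 0}, {"linear": [240, 190, 130], "rotation": [0, 0, -20], "hand": 0}, {"linear": [260, 240, 130], "rotation": [0, 0, -24], "hand": 0}, {"linear": [265, 295, 130], "rotation": [0, 0, -28], "hand": 0}, {"linear": [270, 350, 130], "rotation": [0, 0, -28], "hand": 0}]}}

```text
time_s: 1.45
ee_pos: [442.3, -300.7, 352.4]
tool_rot: [[0.973, -0.229, -0.0], [-0.229, -0.973, 0.0], [-0.0, -0.0, -1.0]]
contact_force: [0.6, -0.6, -0.7]
grip_width: 0.6
grasp_force: 0.0
```

{"fn": "move_arm", "kwargs": {"plan": [{"linear": [5, 55, 0], "rotation": [0, 0, 0], "hand": 0}, {"linear": [8, 110, 0], "rotation": [0, 0, 0], "hand": 0}, {"linear": [10, 165, 0], "rotation": [0, 0, 0], "hand": 0}, {"linear": [10, 220, 0], "rotation": [0, 0, 0], "hand": 0}, {"linear": [10, 275, 0], "rotation": [0, 0, 0], "hand": 0}, {"linear": [8, 330, 0], "rotation": [0, 0, 0], "hand": 0}, {"linear": [4, 380, 0], "rotation": [0, 0, 0], "hand": 0}, {"linear": [1, 414, 0], "rotation": [0, 0, 0], "hand": 0}, {"linear": [1, 414, -40], "rotation": [0, 0, 0], "hand": 0}, {"linear": [1, 414, -80], "rotation": [0, 0, 0], "hand": 0}]}}

```text
time_s: 2.7
ee_pos: [443.2, 111.8, 272.0]
tool_rot: [[0.974, -0.228, 0.001], [-0.228, -0.974, 0.0], [0.001, -0.0, -1.0]]
contact_force: [0.8, -0.3, -0.4]
grip_width: 0.5
grasp_force: 0.0
```

```bash
python3 - <<'E'
from cell import sense,optics
import cv2,numpy as np
s=sense();print({k:np.round(s[k],3).tolist() for k in("time_s","qpos","ee_pos","tool_rot","contact_force")})
d=optics.snapshot("wrist");print(d["mtx"],np.round(d["tool_from_camera"],3).tolist())
cv2.imwrite("pics/w0.png",cv2.resize(d["color"],(800,600),interpolation=cv2.INTER_CUBIC))
np.savez("w0.npz",K=d["mtx"],T=d["tool_from_camera"],p=s["ee_pos"],R=s["tool_rot"])
E
```

```text
{'time_s': 2.7, 'qpos': [0.101, 0.097, -0.513, 1.964, 0.054, 1.092, -2.235], 'ee_pos': [443.155, 111.844, 272.004], 'tool_rot': [[0.974, -0.228, 0.001], [-0.228, -0.974, 0.0], [0.001, -0.0, -1.0]], 'contact_force': [0.779, -0.342, -0.443]}
[[297.31863964   0.         256.923073  ]
 [  0.         297.31863964 188.1057168 ]
 [  0.           0.           1.        ]] [[-0.0, -0.955, -0.296, 82.295], [1.0, 0.0, -0.001, 1.082], [0.001, -0.296, 0.955, -162.142], [0.0, 0.0, 0.0, 1.0]]
```

View pics/w0.png

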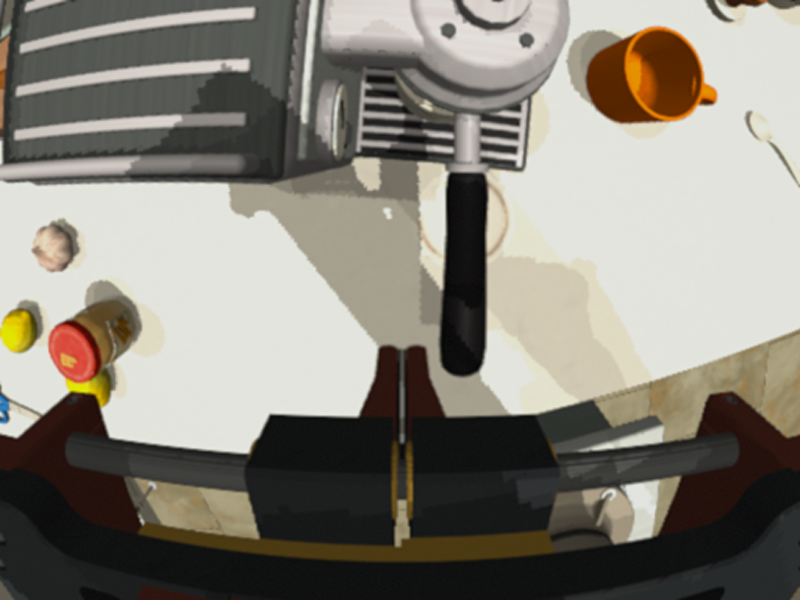

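```bash
cat >> h.py <<'E'
def wray(f,u,v,z):
    d=np.load(f);K,T,p,R=d["K"],d["T"],d["p"],d["R"]
    a=np.array([u-K[0,2],v-K[1,2]]);r=np.hypot(*a);th=r/K[0,0]
    c=np.r_[np.sin(th)*a/r,np.cos(th)]
    w=R@T[:3,:3]@c;o=R@T[:3,3]+p
    return o+w*(z-o[2])/w[2]
E
python3 - <<'E'
from h import *
g=lambda u,v,z:wray("w0.npz",u*.64,v*.64,z)
a,b=g(462,366,170),g(468,172,170);print(a,b,np.linalg.norm(a-b))
d=(a-b)/np.linalg.norm(a-b);print(np.degrees(np.arctan2(d[1],d[0])),b-77*d,a-202*d)
print("hub",g(492,2,255))
for u,v in((290,178),(523,170)):print(g(u,v,284),g(u,v,32))
E
```

```text
[388.32012733  84.4455289  170.        ] [505.39278471  57.77169949 170.        ] 120.07289570603375
167.1648340313564 [580.46880055  40.66638316 170.        ] [585.27279223  39.57184189 170.        ]
hub [576.02564135  43.90055647 255.        ]
[524.63380659 129.19707717 284.        ] [527.70445331 191.53001816  32.        ]
[510.00594577  54.43777777 284.        ] [488.54456933  -8.60625109  32.        ]
```

```bash
python3 - <<'E'
import numpy as np
o=np.array([581,40.5]);P=lambda f:o+153*np.array([np.cos(np.radians(f)),np.sin(np.radians(f))])
for a,st in((152.6,[3,5,7]),):
  p0=np.array([443.5,112])
  for f in np.arange(152.6,226,3.65):print(round(f-152.6,1),(P(f)-p0).round(1))
E
```

```text
0.0 [ 1.7 -1.1]
3.7 [-2.5 -9.9]
7.3 [ -6.2 -18.9]
11.0 [ -9.2 -28.2]
14.6 [-11.7 -37.6]
18.3 [-13.6 -47.2]
21.9 [-14.8 -56.8]
25.6 [-15.4 -66.6]
29.2 [-15.4 -76.3]
32.9 [-14.8 -86. ]
36.5 [-13.6 -95.7]
40.2 [ -11.7 -105.3]
43.8 [  -9.3 -114.7]
47.5 [  -6.2 -124. ]
51.1 [  -2.6 -133. ]
54.8 [   1.6 -141.8]
58.4 [   6.4 -150.3]
62.1 [  11.6 -158.5]
65.7 [  17.4 -166.3]
69.4 [  23.7 -173.8]
73.0 [  30.5 -180.8]
```

{"fn": "move_arm", "kwargs": {"plan": [{"linear": [0, 0, -40], "rotation": [0, 0, 0], "hand": 0}, {"linear": [0, 0, -80], "rotation": [0, 0, 0], "hand": 0}, {"linear": [0, 0, -110], "rotation": [0, 0, 0], "hand": 0}, {"linear": [0, 0, -122], "rotation": [0, 0, 0], "hand": 0}, {"linear": [0, 0, -122], "rotation": [0, 0, 0], "hand": 0}, {"linear": [0, 0, -122], "rotation": [0, 0, 0], "hand": 0}, {"linear": [0, 0, -122], "rotation": [0, 0, 0], "hand": 0}, {"linear": [0, 0, -122], "rotation": [0, 0, 0], "hand": 0}, {"linear": [0, 0, -122], "rotation": [0, 0, 0], "hand": 0}, {"linear": [0, 0, -122], "rotation": [0, 0, 0], "hand": 0}]}}

```text
time_s: 4.0
ee_pos: [443.1, 111.3, 150.8]
tool_rot: [[0.973, -0.229, 0.0], [-0.229, -0.973, -0.0], [0.0, -0.0, -1.0]]
contact_force: [-0.4, -0.8, 0.2]
grip_width: 0.3
grasp_force: 0.0
```

{"fn": "move_arm", "kwargs": {"plan": [{"linear": [-1, -10, 0], "rotation": [0, 0, 3.6], "hand": 0}, {"linear": [-3, -19, 0], "rotation": [0, 0, 7.3], "hand": 0}, {"linear": [-5, -28, 0], "rotation": [0, 0, 11], "hand": 0}, {"linear": [-6, -37.5, 0], "rotation": [0, 0, 14.6], "hand": 0}, {"linear": [-7.5, -47, 0], "rotation": [0, 0, 18.3], "hand": 0}, {"linear": [-8, -57, 0], "rotation": [0, 0, 22], "hand": 0}, {"linear": [-8.5, -66.5, 0], "rotation": [0, 0, 25.6], "hand": 0}, {"linear": [-8.5, -76, 0], "rotation": [0, 0, 29.2], "hand": 0}, {"linear": [-8, -86, 0], "rotation": [0, 0, 32.9], "hand": 0}, {"linear": [-7, -95, 0], "rotation": [0, 0, 36.5], "hand": 0}]}}

```text
time_s: 5.25
ee_pos: [435.8, 17.1, 150.5]
tool_rot: [[0.918, 0.398, -0.0], [0.398, -0.918, 0.001], [0.0, -0.001, -1.0]]
contact_force: [-0.0, 4.1, -1.6]
grip_width: 0.4
grasp_force: 1.8
```

```bash
python3 -c "
from cell import sense
import numpy as np
s=sense();print({k:np.round(s[k],3).tolist() for k in('time_s','qpos','ee_pos','contact_force','moment')})"
```

```text
{'time_s': 5.25, 'qpos': [0.322, 0.226, -0.561, 2.144, 0.164, 0.812, -1.502], 'ee_pos': [435.775, 17.056, 150.527], 'contact_force': [-0.017, 4.131, -1.582], 'moment': [0.777, -0.05, -0.03]}
```

```bash
cat >> h.py <<'E'
o2=np.array([581,40.5])
u=lambda a:np.array([np.cos(np.radians(a)),np.sin(np.radians(a))])
fp=lambda h,r,off=27.5:o2+r*u(h)+off*u(h-90)
E
python3 - <<'E'
from h import *
p=np.array([436.5,17]);q=p-.3-o2
# current handle angle
from scipy.optimize import fsolve
d=p-o2;R=np.hypot(*d);h=np.degrees(np.arctan2(d[1],d[0]))%360+np.degrees(np.arcsin(27.5/R));r=np.sqrt(R*R-27.5**2);print(h,r)
for i in range(1,11):print((fp(h+(235-h)*i/10,r+(97-r)*i/10)-p).round(1),round((235-h)*i/10,1))
E
```

```text
200.06409207268302 143.79238505567673
[ 6.  -6.9] 3.5
[ 12.3 -13.1] 7.0
[ 18.8 -18.8] 10.5
[ 25.5 -23.7] 14.0
[ 32.3 -28. ] 17.5
[ 39.2 -31.7] 21.0
[ 46.  -34.7] 24.5
[ 52.9 -37.2] 27.9
[ 59.7 -39. ] 31.4
[ 66.3 -40.2] 34.9
```

{"fn": "move_arm", "kwargs": {"plan": [{"linear": [6, -7, 0], "rotation": [0, 0, 3.1], "hand": 0}, {"linear": [12.3, -13.1, 0], "rotation": [0, 0, 6.2], "hand": 0}, {"linear": [18.8, -18.8, 0], "rotation": [0, 0, 9.3], "hand": 0}, {"linear": [25.5, -23.7, 0], "rotation": [0, 0, 12.4], "hand": 0}, {"linear": [32.3, -28, 0], "rotation": [0, 0, 15.5], "hand": 0}, {"linear": [39.2, -31.7, 0], "rotation": [0, 0, 18.6], "hand": 0}, {"linear": [46, -34.7, 0], "rotation": [0, 0, 22], "hand": 0}, {"linear": [53, -37.2, 0], "rotation": [0, 0, 25], "hand": 0}, {"linear": [59.7, -39, 0], "rotation": [0, 0, 28], "hand": 0}, {"linear": [66, -40, 0], "rotation": [0, 0, 31], "hand": 0}]}}

```text
time_s: 6.5
ee_pos: [498.8, -23.8, 149.3]
tool_rot: [[0.583, 0.813, -0.007], [0.813, -0.583, -0.0], [-0.005, -0.006, -1.0]]
contact_force: [-7.3, 1.6, 0.9]
grip_width: 0.6
grasp_force: 3.2
```

```bash
cat > s.py <<'E'
from h import *
from cell import sense
for _ in range(1):
    s=sense();p=s["ee_pos"];F=s["contact_force"];d=p[:2]-o2
    R=np.hypot(*d);h=np.degrees(np.arctan2(d[1],d[0]))%360+np.degrees(np.arcsin(27.5/R))
    print("t",round(s["time_s"],2),"p",p.round(2),"F",F.round(1),"handle",round(h,2),"r",round(R*np.cos(np.arcsin(27.5/R)),1),"torque on handle",round(-(d[0]*F[1]-d[1]*F[0])/1000,2))
E
python3 s.py
```

```text
t 6.5 p [498.79 -23.79 149.26] F [-7.3  1.6  0.9] handle 233.3 r 100.7 torque on handle 0.61
```

{"fn": "move_arm", "kwargs": {"plan": [{"linear": [1.3, -0.9, 0], "rotation": [0, 0, 1], "hand": 0}, {"linear": [2.5, -1.7, 0], "rotation": [0, 0, 2], "hand": 0}, {"linear": [3.7, -2.6, 0], "rotation": [0, 0, 3], "hand": 0}, {"linear": [5, -3.4, 0], "rotation": [0, 0, 3.5], "hand": 0}, {"linear": [5, -3.4, 0], "rotation": [0, 0, 3.5], "hand": 0}, {"linear": [5, -3.4, 0], "rotation": [0, 0, 3.5], "hand": 0}, {"linear": [5, -3.4, 0], "rotation": [0, 0, 3.5], "hand": 0}, {"linear": [5, -3.4, 0], "rotation": [0, 0, 3.5], "hand": 0}, {"linear": [5, -3.4, 0], "rotation": [0, 0, 3.5], "hand": 0}, {"linear": [5, -3.4, 0], "rotation": [0, 0, 3.5], "hand": 0}]}}

```text
time_s: 7.75
ee_pos: [503.6, -27.5, 149.2]
tool_rot: [[0.534, 0.846, -0.007], [0.846, -0.534, -0.001], [-0.005, -0.006, -1.0]]
contact_force: [-7.3, -0.9, -0.4]
grip_width: 0.8
grasp_force: 2.8
```

```bash
python3 s.py
```

```text
t 7.75 p [503.57 -27.54 149.19] F [-7.3 -0.9 -0.4] handle 236.78 r 99.3 torque on handle 0.43
```

{"fn": "move_arm", "kwargs": {"plan": [{"linear": [1.2, -1.3, 0], "rotation": [0, 0, 1], "hand": 0}, {"linear": [2.4, -2.6, 0], "rotation": [0, 0, 2], "hand": 0}, {"linear": [3.6, -3.9, 0], "rotation": [0, 0, 3], "hand": 0}, {"linear": [4.8, -5.2, 0], "rotation": [0, 0, 4], "hand": 0}, {"linear": [6.2, -6.5, 0], "rotation": [0, 0, 5], "hand": 0}, {"linear": [6.2, -6.5, 0], "rotation": [0, 0, 5], "hand": 0}, {"linear": [6.2, -6.5, 0], "rotation": [0, 0, 5], "hand": 0}, {"linear": [6.2, -6.5, 0], "rotation": [0, 0, 5], "hand": 0}, {"linear": [6.2, -6.5, 0], "rotation": [0, 0, 5], "hand": 0}, {"linear": [6.2, -6.5, 0], "rotation": [0, 0, 5], "hand": 0}]}}

```text
time_s: 9.0
ee_pos: [510.0, -34.0, 149.2]
tool_rot: [[0.458, 0.889, -0.007], [0.889, -0.458, -0.001], [-0.004, -0.006, -1.0]]
contact_force: [-7.1, -0.0, -0.8]
grip_width: 0.4
grasp_force: 2.8
```

```bash
python3 s.py
```

```text
t 9.0 p [509.96 -33.99 149.21] F [-7.1 -0.  -0.8] handle 241.85 r 99.2 torque on handle 0.53
```

{"fn": "move_arm", "kwargs": {"plan": [{"linear": [1.3, -1.2, 0], "rotation": [0, 0, 1], "hand": 0}, {"linear": [2.7, -2.4, 0], "rotation": [0, 0, 2], "hand": 0}, {"linear": [4, -3.5, 0], "rotation": [0, 0, 3], "hand": 0}, {"linear": [5.4, -4.7, 0], "rotation": [0, 0, 4], "hand": 0}, {"linear": [6.7, -5.9, 0], "rotation": [0, 0, 5], "hand": 0}, {"linear": [6.7, -5.9, 0], "rotation": [0, 0, 5], "hand": 0}, {"linear": [6.7, -5.9, 0], "rotation": [0, 0, 5], "hand": 0}, {"linear": [6.7, -5.9, 0], "rotation": [0, 0, 5], "hand": 0}, {"linear": [6.7, -5.9, 0], "rotation": [0, 0, 5], "hand": 0}, {"linear": [6.7, -5.9, 0], "rotation": [0, 0, 5], "hand": 0}]}}

```text
time_s: 10.25
ee_pos: [516.7, -39.8, 149.2]
tool_rot: [[0.379, 0.926, -0.007], [0.926, -0.379, -0.001], [-0.003, -0.006, -1.0]]
contact_force: [-5.7, -0.5, -1.2]
grip_width: 0.7
grasp_force: 2.8
```

```bash
python3 s.py
```

```text
t 10.25 p [516.75 -39.8  149.22] F [-5.7 -0.5 -1.2] handle 246.84 r 99.1 torque on handle 0.43
```

{"fn": "move_arm", "kwargs": {"plan": [{"linear": [1.4, -1.1, 0], "rotation": [0, 0, 1], "hand": 0}, {"linear": [2.9, -2.1, 0], "rotation": [0, 0, 2], "hand": 0}, {"linear": [4.3, -3.2, 0], "rotation": [0, 0, 3], "hand": 0}, {"linear": [5.8, -4.2, 0], "rotation": [0, 0, 4], "hand": 0}, {"linear": [7.2, -5.3, 0], "rotation": [0, 0, 5], "hand": 0}, {"linear": [7.2, -5.3, 0], "rotation": [0, 0, 5], "hand": 0}, {"linear": [7.2, -5.3, 0], "rotation": [0, 0, 5], "hand": 0}, {"linear": [7.2, -5.3, 0], "rotation": [0, 0, 5], "hand": 0}, {"linear": [7.2, -5.3, 0], "rotation": [0, 0, 5], "hand": 0}, {"linear": [7.2, -5.3, 0], "rotation": [0, 0, 5], "hand": 0}]}}

```text
time_s: 11.5
ee_pos: [522.2, -44.2, 149.1]
tool_rot: [[0.296, 0.955, -0.01], [0.955, -0.296, -0.0], [-0.003, -0.01, -1.0]]
contact_force: [-11.3, 1.4, 3.7]
grip_width: 0.2
grasp_force: 6.0
```

```bash
python3 s.py
```

```text
t 11.5 p [522.21 -44.17 149.06] F [-11.3   1.4   3.7] handle 250.7 r 99.3 torque on handle 1.04
```

{"fn": "move_arm", "kwargs": {"plan": [{"linear": [0.9, -0.3, 0], "rotation": [0, 0, 0], "hand": 0}, {"linear": [1.9, -0.7, 0], "rotation": [0, 0, 0], "hand": 0}, {"linear": [2.8, -1, 0], "rotation": [0, 0, 0], "hand": 0}, {"linear": [3.8, -1.3, 0], "rotation": [0, 0, 0], "hand": 0}, {"linear": [4.7, -1.6, 0], "rotation": [0, 0, 0], "hand": 0}, {"linear": [4.7, -1.6, 0], "rotation": [0, 0, 0], "hand": 0}, {"linear": [4.7, -1.6, 0], "rotation": [0, 0, 0], "hand": 0}, {"linear": [4.7, -1.6, 0], "rotation": [0, 0, 0], "hand": 0}, {"linear": [4.7, -1.6, 0], "rotation": [0, 0, 0], "hand": 0}, {"linear": [4.7, -1.6, 0], "rotation": [0, 0, 0], "hand": 0}]}}

```text
time_s: 12.75
ee_pos: [523.3, -44.8, 148.8]
tool_rot: [[0.295, 0.955, -0.018], [0.955, -0.295, -0.0], [-0.006, -0.017, -1.0]]
contact_force: [-23.8, 4.0, 14.3]
grip_width: 0.7
grasp_force: 12.4
```

```bash
python3 s.py
```

```text
t 12.75 p [523.28 -44.83 148.79] F [-23.8   4.   14.3] handle 251.41 r 99.3 torque on handle 2.26
```

{"fn": "move_arm", "kwargs": {"plan": [{"linear": [0.9, -0.3, 0], "rotation": [0, 0, 0], "hand": 0}, {"linear": [1.9, -0.7, 0], "rotation": [0, 0, 0], "hand": 0}, {"linear": [2.8, -1, 0], "rotation": [0, 0, 0], "hand": 0}, {"linear": [3.8, -1.3, 0], "rotation": [0, 0, 0], "hand": 0}, {"linear": [3.8, -1.3, 0], "rotation": [0, 0, 0], "hand": 0}, {"linear": [3.8, -1.3, 0], "rotation": [0, 0, 0], "hand": 0}, {"linear": [3.8, -1.3, 0], "rotation": [0, 0, 0], "hand": 0}, {"linear": [3.8, -1.3, 0], "rotation": [0, 0, 0], "hand": 0}, {"linear": [3.8, -1.3, 0], "rotation": [0, 0, 0], "hand": 0}, {"linear": [3.8, -1.3, 0], "rotation": [0, 0, 0], "hand": 0}]}}

```text
time_s: 14.0
ee_pos: [524.1, -45.2, 148.4]
tool_rot: [[0.295, 0.955, -0.024], [0.956, -0.295, -0.0], [-0.007, -0.023, -1.0]]
contact_force: [-33.1, 7.0, 21.9]
grip_width: 0.6
grasp_force: 17.4
```

```bash
python3 s.py
```

```text
t 14.0 p [524.09 -45.21 148.44] F [-33.1   7.   21.9] handle 251.92 r 99.1 torque on handle 3.24
```

{"fn": "move_arm", "kwargs": {"plan": [{"linear": [-6, 2, 0], "rotation": [0, 0, 0], "hand": 0}, {"linear": [-14, 5, 0], "rotation": [0, 0, 0], "hand": 0}, {"linear": [-24, 8, 0], "rotation": [0, 0, 0], "hand": 0}, {"linear": [-36, 12, 0], "rotation": [0, 0, 0], "hand": 0}, {"linear": [-47, 16, 0], "rotation": [0, 0, 0], "hand": 0}, {"linear": [-47, 16, 30], "rotation": [0, 0, 0], "hand": 0}, {"linear": [-47, 16, 80], "rotation": [0, 0, 0], "hand": 0}, {"linear": [-47, 16, 130], "rotation": [0, 0, 0], "hand": 0}, {"linear": [-47, 16, 180], "rotation": [0, 0, 0], "hand": 0}, {"linear": [-47, 16, 190], "rotation": [0, 0, 0], "hand": 0}]}}

```text
time_s: 15.25
ee_pos: [490.0, -31.2, 344.1]
tool_rot: [[0.296, 0.955, 0.006], [0.955, -0.296, -0.001], [0.001, 0.006, -1.0]]
contact_force: [-0.3, 0.6, 0.9]
grip_width: 0.5
grasp_force: 0.0
```

```bash
python3 s.py; python3 - <<'E'
from cell import sense,optics
import cv2,numpy as np
s=sense();print(s["qpos"].round(2) if hasattr(s["qpos"],"round") else s["qpos"])
d=optics.snapshot("wrist")
cv2.imwrite("pics/w1.png",cv2.resize(d["color"],(800,600),interpolation=cv2.INTER_CUBIC))
np.savez("w1.npz",K=d["mtx"],T=d["tool_from_camera"],p=s["ee_pos"],R=s["tool_rot"])
E
```

```text
t 15.25 p [490.   -31.2  344.06] F [-0.3  0.6  0.9] handle 231.97 r 112.5 torque on handle 0.08
[ 0.61  0.13 -0.73  1.78  0.09  1.26 -0.45]
```

View pics/w1.png

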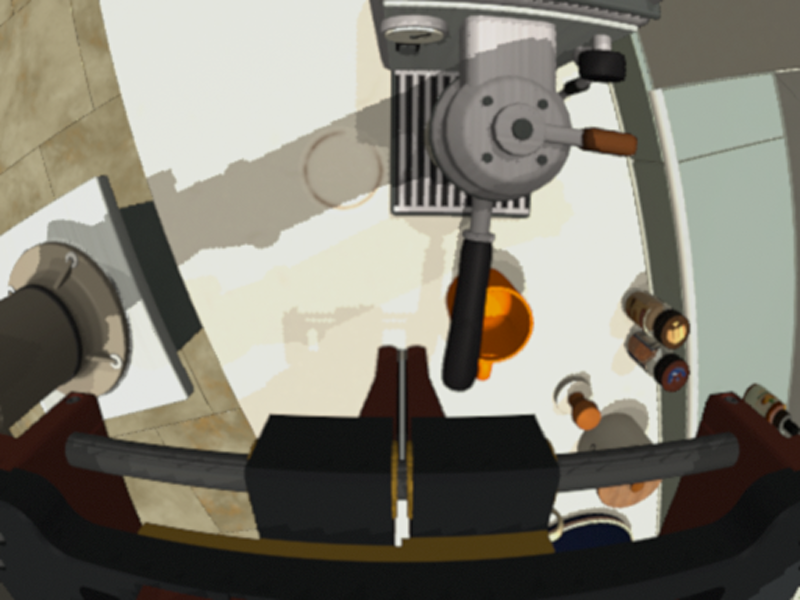

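```bash
python3 - <<'E'
from h import *
g=lambda u,v,z:wray("w1.npz",u*.64,v*.64,z).round(1)
print("hub",g(521,129,262),"tip in/out",g(584,139,262),g(636,145,262),"edges in/out",g(605,132,264),g(604,152,264))
print("knob near",g(598,82,240),g(626,78,240),g(580,82,240),"handle end",g(459,385,170),g(480,235,170))
print("group L/R",g(431,130,216),g(572,130,216))
print("tray",g(392,213,32),g(530,215,32))
E
```

```text
hub [580.   41.6 262. ] tip in/out [613.9  28.1 262. ] [645.5  18.  262. ] edges in/out [626.7  29.3 264. ] [623.2  18.7 264. ]
knob near [642.1  58.3 240. ] [662.2  57.5 240. ] [630.3  60.4 240. ] handle end [ 506.9 -143.   170. ] [554.  -27.7 170. ]
group L/R [537.4  54.9 216. ] [626.1  32.3 216. ]
tray [489.8  -9.2  32. ] [628.2 -52.3  32. ]
```

```bash
python3 - <<'E'
from h import *
S=np.array([430,237])/4.6+(195,118);T=np.array([345,187])/5.4+(180,130)
def f(X):
    z=wray("w1.npz",600*.64,65*.64,X[2])
    return np.r_[proj("scene",X)-S,proj("top",X)-T,(z-X)[:2]/4]
s=least_squares(f,[650,60,220]);print(s.x,s.fun.round(1))
d=s.x[:2]-(580.5,41);print(Rz(-np.radians(72.7))[:2,:2]@d)
r=62;h=-19.5
for h,off in((-19.5,23),):
    p=np.array([580.5,41])+r*u(h)+off*u(h+90);print(p)
ang=[]
from scipy.spatial.transform import Rotation as Ro
E
```

```text
[657.41380019  70.10253329 222.24580833] [-0.7  0.6 -0.2 -0.6 -0.4 -0.1]
[ 50.6581896  -64.77991919]
[646.62133021  41.98472902]
```

{"fn": "move_arm", "kwargs": {"plan": [{"linear": [40, 18, 0], "rotation": [0, 0, 0], "hand": 0}, {"linear": [80, 37, 0], "rotation": [0, 0, 0], "hand": 0}, {"linear": [120, 56, 0], "rotation": [0, 0, -2], "hand": 0}, {"linear": [157, 73, 0], "rotation": [0, 0, -2], "hand": 0}, {"linear": [157, 73, 0], "rotation": [0, 0, -2], "hand": 0}, {"linear": [157, 73, -25], "rotation": [0, 0, -2], "hand": 0}, {"linear": [157, 73, -50], "rotation": [0, 0, -2], "hand": 0}, {"linear": [157, 73, -50], "rotation": [0, 0, -2], "hand": 0}, {"linear": [157, 73, -50], "rotation": [0, 0, -2], "hand": 0}, {"linear": [157, 73, -50], "rotation": [0, 0, -2], "hand": 0}]}}

```text
time_s: 16.55
ee_pos: [646.0, 41.4, 291.9]
tool_rot: [[0.33, 0.944, 0.002], [0.944, -0.33, 0.0], [0.001, 0.002, -1.0]]
contact_force: [0.1, -0.3, -0.3]
grip_width: 0.6
grasp_force: 0.0
```

```bash
python3 s.py; python3 - <<'E'
from cell import sense,optics
import cv2,numpy as np
s=sense()
d=optics.snapshot("wrist")
cv2.imwrite("pics/w2.png",cv2.resize(d["color"],(800,600),interpolation=cv2.INTER_CUBIC))
np.savez("w2.npz",K=d["mtx"],T=d["tool_from_camera"],p=s["ee_pos"],R=s["tool_rot"])
E
```

```text
t 16.55 p [646.02  41.37 291.91] F [ 0.1 -0.3 -0.3] handle 25.79 r 58.9 torque on handle 0.02
```

View pics/w2.png

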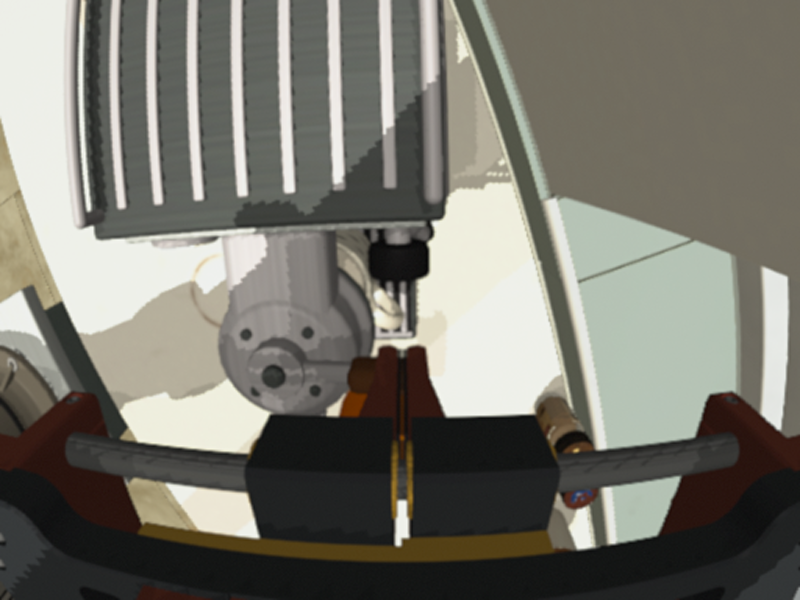

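```bash
python3 - <<'E'
from h import *
o2=np.array([580.5,41.]);p=np.array([646,42.])
for h in np.arange(-19.5,-113,-4.5):print(round(h+19.5,1),(o2+62*u(h)+17*u(h+90)-p).round(1))
E
```

```text
0.0 [-1.4 -5.7]
-4.5 [ -1.9 -10.7]
-9.0 [ -2.9 -15.6]
-13.5 [ -4.2 -20.5]
-18.0 [ -6.  -25.3]
-22.5 [ -8.  -29.9]
-27.0 [-10.5 -34.3]
-31.5 [-13.3 -38.5]
-36.0 [-16.4 -42.5]
-40.5 [-19.8 -46.2]
-45.0 [-23.5 -49.6]
-49.5 [-27.4 -52.8]
-54.0 [-31.6 -55.6]
-58.5 [-36.  -58.1]
-63.0 [-40.6 -60.3]
-67.5 [-45.3 -62. ]
-72.0 [-50.1 -63.4]
-76.5 [-55.1 -64.4]
-81.0 [-60.1 -65.1]
-85.5 [-65.1 -65.3]
-90.0 [-70.2 -65.1]
```

{"fn": "move_arm", "kwargs": {"plan": [{"linear": [0, 0, -15], "rotation": [0, 0, 0], "hand": 0}, {"linear": [0, 0, -30], "rotation": [0, 0, 0], "hand": 0}, {"linear": [0, 0, -40], "rotation": [0, 0, 0], "hand": 0}, {"linear": [0, 0, -44], "rotation": [0, 0, 0], "hand": 0}, {"linear": [0, 0, -44], "rotation": [0, 0, 0], "hand": 0}, {"linear": [0, 0, -44], "rotation": [0, 0, 0], "hand": 0}, {"linear": [0, 0, -44], "rotation": [0, 0, 0], "hand": 0}, {"linear": [0, 0, -44], "rotation": [0, 0, 0], "hand": 0}, {"linear": [0, 0, -44], "rotation": [0, 0, 0], "hand": 0}, {"linear": [0, 0, -44], "rotation": [0, 0, 0], "hand": 0}]}}

```text
time_s: 17.85
ee_pos: [645.7, 41.3, 246.7]
tool_rot: [[0.329, 0.944, 0.0], [0.944, -0.329, 0.0], [0.0, 0.0, -1.0]]
contact_force: [0.9, -0.1, 0.0]
grip_width: 0.4
grasp_force: 0.0
```

{"fn": "move_arm", "kwargs": {"plan": [{"linear": [-1.4, -5.7, 0], "rotation": [0, 0, 0], "hand": 0}, {"linear": [-2, -11, 0], "rotation": [0, 0, -4.5], "hand": 0}, {"linear": [-2.9, -15.6, 0], "rotation": [0, 0, -9], "hand": 0}, {"linear": [-4.2, -20.5, 0], "rotation": [0, 0, -13.5], "hand": 0}, {"linear": [-6, -25.3, 0], "rotation": [0, 0, -18], "hand": 0}, {"linear": [-8, -30, 0], "rotation": [0, 0, -22.5], "hand": 0}, {"linear": [-10.5, -34.3, 0], "rotation": [0, 0, -27], "hand": 0}, {"linear": [-13.3, -38.5, 0], "rotation": [0, 0, -31.5], "hand": 0}, {"linear": [-16.4, -42.5, 0], "rotation": [0, 0, -36], "hand": 0}, {"linear": [-19.8, -46.2, 0], "rotation": [0, 0, -40.5], "hand": 0}]}}

```text
time_s: 19.1
ee_pos: [626.0, -4.4, 246.8]
tool_rot: [[0.865, 0.502, 0.001], [0.502, -0.865, 0.001], [0.001, -0.001, -1.0]]
contact_force: [1.4, 2.4, -0.4]
grip_width: 0.7
grasp_force: 1.0
```

{"fn": "move_arm", "kwargs": {"plan": [{"linear": [-3.7, -3.4, 0], "rotation": [0, 0, -4.5], "hand": 0}, {"linear": [-7.6, -6.6, 0], "rotation": [0, 0, -9], "hand": 0}, {"linear": [-11.8, -9.4, 0], "rotation": [0, 0, -13.5], "hand": 0}, {"linear": [-16.2, -11.9, 0], "rotation": [0, 0, -18], "hand": 0}, {"linear": [-20.8, -14.1, 0], "rotation": [0, 0, -22.5], "hand": 0}, {"linear": [-25.5, -15.8, 0], "rotation": [0, 0, -27], "hand": 0}, {"linear": [-30.3, -17.2, 0], "rotation": [0, 0, -31.5], "hand": 0}, {"linear": [-35.3, -18.2, 0], "rotation": [0, 0, -36], "hand": 0}, {"linear": [-40.3, -18.9, 0], "rotation": [0, 0, -40.5], "hand": 0}, {"linear": [-40.3, -18.9, 0], "rotation": [0, 0, -40.5], "hand": 0}]}}

```text
time_s: 20.35
ee_pos: [585.5, -24.1, 246.9]
tool_rot: [[0.984, -0.177, 0.0], [-0.177, -0.984, -0.0], [0.0, 0.0, -1.0]]
contact_force: [1.6, -0.0, 0.3]
grip_width: 0.2
grasp_force: 0.0
```

{"fn": "move_arm", "kwargs": {"plan": [{"linear": [-2.5, -0.1, 0], "rotation": [0, 0, -2], "hand": 0}, {"linear": [-5, -0.2, 0], "rotation": [0, 0, -4], "hand": 0}, {"linear": [-7.5, 0, 0], "rotation": [0, 0, -6], "hand": 0}, {"linear": [-9, 0, 0], "rotation": [0, 0, -7], "hand": 0}, {"linear": [-10.5, 0.2, 0], "rotation": [0, 0, -7], "hand": 0}, {"linear": [-12, 0.6, 0], "rotation": [0, 0, -7], "hand": 0}, {"linear": [-13, 1, 0], "rotation": [0, 0, -7], "hand": 0}, {"linear": [-13, 1, 0], "rotation": [0, 0, -7], "hand": 0}, {"linear": [-13, 1, 0], "rotation": [0, 0, -7], "hand": 0}, {"linear": [-13, 1, 0], "rotation": [0, 0, -7], "hand": 0}]}}

```text
time_s: 21.6
ee_pos: [578.3, -24.4, 247.2]
tool_rot: [[0.954, -0.298, 0.012], [-0.299, -0.954, -0.0], [0.012, -0.003, -1.0]]
contact_force: [21.1, -3.1, -11.2]
grip_width: 0.6
grasp_force: 10.7
```

{"fn": "move_arm", "kwargs": {"plan": [{"linear": [6, -2, 0], "rotation": [0, 0, 0], "hand": 0}, {"linear": [14, -4, 0], "rotation": [0, 0, 0], "hand": 0}, {"linear": [24, -7, 0], "rotation": [0, 0, 0], "hand": 0}, {"linear": [34, -10, 0], "rotation": [0, 0, 0], "hand": 0}, {"linear": [36, -11, 30], "rotation": [0, 0, 0], "hand": 0}, {"linear": [36, -11, 70], "rotation": [0, 0, 0], "hand": 0}, {"linear": [36, -20, 110], "rotation": [0, 0, 0], "hand": 0}, {"linear": [36, -50, 130], "rotation": [0, 0, 0], "hand": 0}, {"linear": [30, -90, 130], "rotation": [0, 0, 0], "hand": 0}, {"linear": [20, -130, 130], "rotation": [0, 0, 0], "hand": 0}]}}

```text
time_s: 22.85
ee_pos: [592.8, -154.0, 376.9]
tool_rot: [[0.955, -0.296, 0.0], [-0.296, -0.955, -0.0], [0.0, -0.0, -1.0]]
contact_force: [0.4, -0.5, -1.0]
grip_width: 0.8
grasp_force: 0.0
```

```bash
python3 - <<'E'
from cell import optics
import cv2
a=optics.snapshot("top")["color"][130:240,180:290];b=optics.snapshot("scene")["color"][118:248,195:305]
a=cv2.resize(a,(400,400),interpolation=3);b=cv2.resize(b,(400,473),interpolation=3)
cv2.imwrite("pics/f.png",cv2.hconcat([cv2.copyMakeBorder(a,0,73,0,0,0),b]))
E
```

```text
(no output)
```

View pics/f.png

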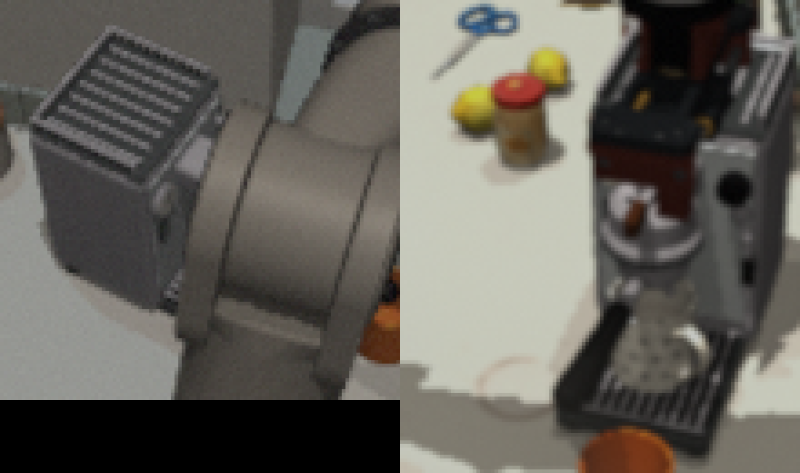

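The picture shows the paddle pointing to the front (635,215), the handle to the front-left of the tray (600,350) and the mug still under the spouts (660,345). The robot is clear of everything.

```bash
python3 -c "
from cell import order
print(order.sign_off())"
```

```text
the job is handed in; nothing more can be done
None
```

The job is handed in, with no verdict returned: I pressed the handle home on its stop (about 3.2 N m for over half a second), then swung the paddle round to its front stop, and the last picture shows the mug still under the spouts and the robot clear.

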